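Set the two lid vents of a table-top grill

TASK

Set the air vents on the lid of the closed, unlit grill by pushing with a fingertip. First close the three-spoked vent by pushing a spoke clockwise (seen from above) until it comes up against its stop; then push the long lever of the other vent round until it points at the upright stud on its setting ring. Do not lift either vent off its seat, and leave the things standing on the lid and around the grill where they are.

Things in the scene. Friction and masses are not known exactly. Their poses are not given: they have to be found in the camera images.
- grill: Closed table-top charcoal grill, fixed: dark steel box 360 (x) x 540 (y) x 160 mm high, flat lid. Origin under its centre on the table, z up, y along its long side. A bar handle sticks out 43 mm from its front (-x), below lid height. The lid carries two vents, 135 mm either side of its middle along y; which is left and which right varies.
- star_vent: Three-spoked vent's fixed seat on the lid. Origin on the turning axis at lid level, z up. Heights above lid: disc (radius 50) top 14 mm; hub radius 16, top 40; three equal spokes 120 degrees apart, 12 wide, reaching 78 from the axis, 14 to 34 high. A steel stop block on the seat (12 wide, 63 to 77 from the axis, top 26) stands clockwise ahead of one spoke. Rotor just sits there and could lift off.
- star_tip (a point): End of the one spoke that meets the stop block, 78 mm from the axis, 24 mm above the lid (middle of the spoke's height). The other two spokes look the same.
- star (a joint): Angle of the three-spoked vent, rad: 0 open, grows clockwise seen from above, 1.5 when the star_tip spoke is against the stop block (shut, solid stop). Starts between 0 and 0.6. Stiff, 0.12 N m friction: about 2.5 N at 50 mm from the axis; stays where it is left.
- lever_vent: Lever vent's fixed seat on the lid. Origin on the turning axis at lid level, z up. Heights above lid: disc (radius 50) top 14 mm; hub radius 14, top 38; one straight lever bar 12 wide, 14 to 34 high, reaching 100 from the axis, with an upright wooden knob 18 across on it, 91 from the axis, top 59. Rotor just sits there and could lift off.
- lever_tip (a point): Outer end of the lever, 100 mm from the axis, 24 mm above the lid (middle of the bar's height).
- lever (a joint): Angle of the lever, rad, grows counter-clockwise seen from above; 0 along the -x axis of lever_vent; stops at -1.75 and 1.75. Starts between -1.4 and -0.85, at least 0.45 rad clockwise of the stud, so it must go counter-clockwise. Stiff, 0.12 N m friction: about 2 N at 60 mm; stays where it is left.
- setting_ring: Fixed flat dark steel ring plate, radius 68, 5 mm thick, under the lever vent, with a tab carrying the stud. Origin on the lever's axis at lid height, z up; the stud lies along its -x axis.
- stud (a point): Top of the upright steel stud, 10 mm thick, 12 mm ball top, 120 mm from the lever's axis, standing 40 mm above the lid (this point is 34 mm above it). The lever's end passes 15 mm inside it.
- wood_chunk: Bystander: loose block of smoking wood 55 x 75 x 35 mm on the far middle of the lid. Origin under its centre.
- salt_cup: Bystander: loose white ceramic cup, radius 30, 45 mm high, on the near middle of the lid. Origin under its centre.
- spice_tin: Bystander: loose low steel tin, radius 24, 50 mm high, on the near left corner of the lid. Origin under its centre.
- sauce_jar: Bystander: loose glass jar, radius 24, 60 mm high, on the near right corner of the lid. Origin under its centre.
- tongs: Bystander: loose steel tongs 270 mm long lying on the table left of the grill. Origin under the middle.
- basting_brush: Bystander: loose brush lying on the table right of the grill. Origin under the middle.

How it is judged:
By the outcome, as a careful person would: the job done as asked, in the order asked, and still so for the second after the job is handed in, with the robot touching nothing.
It also fails if it takes over 69 s, if anything falls off the work surface, if the arm or the gripper's body presses on something with over 40 N, if the wrist force passes 120 N, or if a joint passes its speed limit or range.

ROBOT

A 7-joint arm with a two-finger parallel gripper is mounted at the origin on the work surface. World frame = base frame: x ahead of the robot, y to its left, z up, the work surface at z = 0. Lengths are in m, angles in rad, forces in N, time in s.
With the tool pointing down it reaches from about 0.425 to 0.925 m from the base axis. Payload 6.8 kg.
Tool frame: the origin (TCP) lies between the finger pads; the fingertips stand 11 mm ahead of it and the grasp point (between the pads) lies 8 mm behind it (arm.finger_overhang is the distance from the TCP to the fingertips, in m); z points along the fingers, y is the line along which they close (so a half turn about z gives the same grasp; the last joint's range is limited). The gripper opens to 88 mm and grips with 3 to 60 N. Pads are 20 mm wide; open, the fingers measure 115 mm over their backs; the gripper's body (75 mm by 178 mm) begins 61 mm behind the grasp point.
Start: joints at [-1.333, 0.477, 0.022, 1.555, -0.011, 1.109, -0.083], TCP at [0.229, 0.635, 0.234] pointing down, gripper open.
Joint ranges: [-2.96, 2.96], [-0.34, 2.1], [-1.41, 1.46], [0.24, 2.44], [-1.37, 4.51], [0.17, 1.92], [-2.96, 2.96]. Speed limits (rad/s): [2.39, 2.39, 3.14, 3.14, 3.14, 3.14, 3.14].

INTERFACE

Orientations are given as a unit quaternion [x, y, z, w].
In Python, from bench import arm, capture, order gives the robot as it stands. The module is installed in compiled form; this text tells all that it offers.
- The arm moves only by the shell command python3 -m inch 'ROWS' [OPENING] [FORCE]. ROWS is JSON, a list of rows, each a list of 6 numbers: the shift along the tool's x, y, z normalised to -1 to 1, where 1 is 0.12 m, then the turn, a rotation vector about the tool's x, y, z normalised to -1 to 1, where 1 is 90 degrees. In form: [[x, y, z, wx, wy, wz], ...]. A call has exactly 5 rows; each row shifts and turns the commanded pose from where the row before left it, along the tool's axes as they then stand; what a row does not reach is not made up. A row lasts 1/8 s, in which the tool goes at most 62.5 mm and 10.7 degrees, less where a joint would pass 70% of its speed; a pose out of reach is approached as far as the arm can. A call with a number of a shift or a turn outside -1 to 1 is refused whole. A call with a gripper value outside its range is refused whole. OPENING is the opening, from 0 (shut) to 1 (fully open), set as the call begins (- or left out, the last holds). The fingers move at their own pace and stop on an object; FORCE is the grip in N (left out, the last holds). Time passes only in rows, so rows that do not move let the fingers close, or fill a call up. It gives the time, the measured TCP pose, the force, the opening and the grip force at its end, in the units of the state.
- arm.get_state(): the state, without advancing time (a new reading comes with each control period).
- capture(name): name is "scene" or "top"; returns a dict with "color" (384x512x3 uint8, red, green, blue), "range_z" (384x512 float32, m along the optical axis (not along the pixel's ray), 0 where there is no reading), "fov_y" (degrees; the focal length in pixels is half the picture's height over the tangent of half this angle, whatever the lens; pixels are square), "cx", "cy" (the principal point, pixels), "pose" (4x4, takes a point from camera to world coordinates). Camera axes: x right, y down, z forward; pixel columns grow to the right and rows downward; lengths in m; the calibration is good to about 2 mm. A picture is of the moment at which its call begins.
- order.finish_job(): hands the job in; it is judged then, once.
The state is a dict: "time_s": time; "joint_pos": joint angles; "joint_vel": joint speeds; "tau": joint torques, N m; "tool_pos": TCP position; "ee_rot": TCP orientation; "ft_force": force on the tool from outside, world axes, zero at the start; "moment": the same for the moment, N m; "opening": finger opening in m; "finger_force": force on a finger pad.
Only numpy, scipy, OpenCV 4.12 (cv2) and the standard library are available. Lean on these libraries where they do the work, as an engineer would, in place of code of your own. Each camera call takes 0.05 s, during which the arm holds its last target. There are 200 camera calls.

## Working session

There is one attempt and no reset: what is moved stays moved. The work goes in short steps, Python scripts to look and compute and a shell command to move; the robot and the scene stay as the last step left them, time stands still between calls to the robot, and variables do not carry over. Pictures are saved under pics/ and viewed, at most 13 in all, crops included, and the job is handed in when it is done.

```bash
mkdir -p pics; cat > h.py <<'E'
import numpy as np, cv2
from bench import arm, capture, order
def pts(c):
    h,w=c["range_z"].shape; f=h/2/np.tan(np.radians(c["fov_y"])/2)
    v,u=np.mgrid[:h,:w]; z=c["range_z"]
    P=np.stack([(u-c["cx"])*z/f,(v-c["cy"])*z/f,z,np.ones_like(z)],-1)
    return (P@c["pose"].T)[...,:3]
def save(c,n): cv2.imwrite(n,c["color"][...,::-1])
E
python3 - <<'E'
from h import *
for n in("top","scene"):
    c=capture(n); save(c,f"pics/{n}0.png"); np.savez(f"{n}0.npz",**c); print(n,c["fov_y"],c["cx"],c["cy"],np.round(c["pose"],3).tolist())
s=arm.get_state(); print({k:np.round(v,3).tolist() for k,v in s.items()}, arm.finger_overhang)
E
```

```text
top 48.413197369413176 254.9831550593291 201.61041808915374 [[0.008, -0.986, 0.165, 0.307], [-1.0, -0.007, 0.009, -0.019], [-0.008, -0.165, -0.986, 1.56], [0.0, 0.0, 0.0, 1.0]]
scene 48.58342146927812 258.61265575319237 190.133368696214 [[0.299, 0.574, -0.762, 1.402], [0.954, -0.191, 0.231, -0.246], [-0.013, -0.796, -0.605, 0.812], [0.0, 0.0, 0.0, 1.0]]
{'time_s': 0.1, 'joint_pos': [-1.333, 0.478, 0.022, 1.556, -0.011, 1.109, -0.083], 'joint_vel': [-0.001, -0.003, -0.001, -0.003, -0.002, 0.001, -0.001], 'tau': [0.005, -58.409, 1.54, -27.331, -0.054, 0.013, 0.0], 'tool_pos': [0.229, 0.635, 0.233], 'ee_rot': [0.172, 0.985, -0.001, -0.0], 'ft_force': [0.671, 0.892, 0.667], 'moment': [0.013, 0.027, -0.027], 'finger_force': 0.0, 'opening': 0.088} 0.011
```

View pics/top0.png

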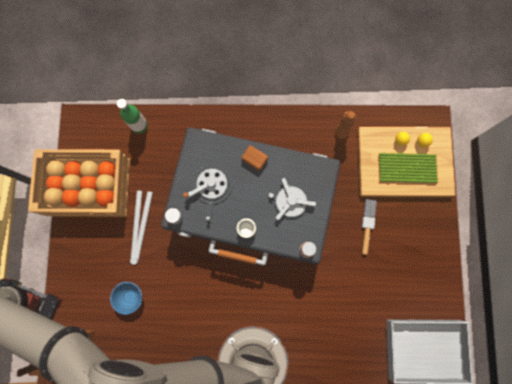

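View pics/scene0.png

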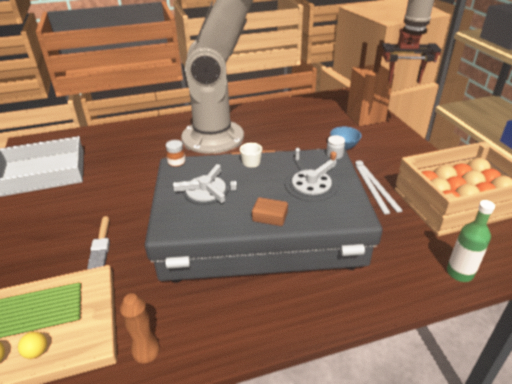

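The top view shows the lever vent at about (212,184), its lever pointing to (187,194) and the stud at about (208,218). The star vent is at about (291,202). The cup, wood, tin and jar stand on the lid around them. Next I measure in 3D.

```bash
python3 - <<'E'
from h import *
C={n:dict(np.load(n+"0.npz")) for n in("top","scene")}
P={n:pts(C[n]) for n in C}
p=P["top"]
for n,(u,v) in dict(lev=(212,184),star=(291,202),knob=(187,194),stud=(208,218),lidmid=(250,190)).items(): print(n,np.round(p[v,u],3))
# lid plane & box
m=(abs(p[...,2]-0.16)<.006)&(abs(p[...,1])<.5)
q=p[m]; print("lid z",np.median(q[:,2]))
r=cv2.minAreaRect(q[:,:2].astype(np.float32)); print("rect",r)
# ortho maps 1.25mm/px, image: up=+x, left=+y
S=1/800; W,H=560,480
cx,cy=r[0]
img=np.zeros((H,W,3),np.uint8)
out=[]
for n in C:
    X=P[n].reshape(-1,3); col=C[n]["color"].reshape(-1,3)
    mm=(X[:,2]>.1)&(X[:,2]<.3); X=X[mm];col=col[mm]
    im=np.zeros((H,W,3),np.uint8); o=np.argsort(X[:,2])
    for x,cc in zip(X[o],col[o]):
        a=int(W/2-(x[1]-cy)/S); b=int(H/2-(x[0]-cx)/S)
        h=np.clip((x[2]-.155)/.065,0,1)
        k=cv2.applyColorMap(np.uint8([[h*255]]),cv2.COLORMAP_JET)[0,0]
        if 2<a<W-3 and 2<b<H-3: cv2.rectangle(im,(a-1,b-1),(a+1,b+1),k.tolist(),-1)
    out.append(im)
cv2.imwrite("pics/ortho.png",cv2.resize(np.vstack(out),(700,1200))[:, :] if 0 else cv2.resize(np.hstack(out),(800,343)))
# color zoom from top
t=C["top"]["color"][120:270,150:350,::-1]; cv2.imwrite("pics/zoom.png",cv2.resize(t,(800,600),interpolation=cv2.INTER_CUBIC))
E
```

```text
lev [0.591 0.134 0.201]
star [ 0.533 -0.122  0.203]
knob [0.555 0.212 0.214]
stud [0.48  0.145 0.195]
lidmid [0.579 0.011 0.163]
lid z 0.16092766524632007
rect ((0.4624522924423218, 0.06742784380912781), (0.8089399933815002, 0.8127518892288208), 88.52652740478516)
```

View pics/zoom.png

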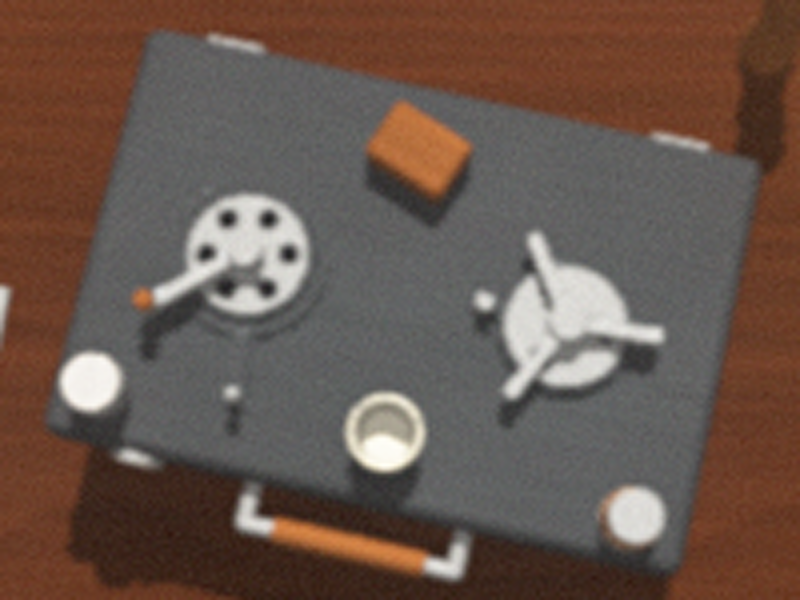

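Zoomed top view: star hub at (570,322), with spokes ending at (537,238), (660,335) and (510,395). The stop block is at (484,300), so the lower-left spoke is star_tip. On the lever vent, the hub is at (244,248), the knob at (143,297) and the stud at (232,392).

```bash
cat >> h.py <<'E'
from scipy.optimize import minimize
def ray(c,u,v,z):
    f=192/np.tan(np.radians(c["fov_y"])/2); d=c["pose"][:3,:3]@[(u-c["cx"])/f,(v-c["cy"])/f,1]; o=c["pose"][:3,3]
    return (o+d*(z-o[2])/d[2])[:2]
def orth(c,z,cx,cy,R=.13,n=521):
    "grey image resampled on horizontal plane z; pixel .5mm; row=-x, col=-y"
    f=192/np.tan(np.radians(c["fov_y"])/2)
    a=np.linspace(R,-R,n); X,Y=np.meshgrid(a+cx,a+cy,indexing="ij")
    T=np.linalg.inv(c["pose"]); Q=np.stack([X,Y,np.full_like(X,z),np.ones_like(X)],-1)@T.T
    return cv2.remap(c["color"],(Q[...,0]/Q[...,2]*f+c["cx"]).astype(np.float32),(Q[...,1]/Q[...,2]*f+c["cy"]).astype(np.float32),cv2.INTER_CUBIC),X,Y
def profile(c,z,ctr,r0,r1,step=.25):
    "mean brightness along radial lines by angle (deg, world ccw from +x)"
    I,X,Y=orth(c,z,*ctr); g=I.astype(float).min(2)
    A=np.radians(np.arange(0,360,step)); rr=np.arange(r0,r1,.001)
    x=ctr[0]+np.outer(np.cos(A),rr); y=ctr[1]+np.outer(np.sin(A),rr)
    return np.degrees(A),cv2.remap(g.astype(np.float32),((ctr[1]+.13-y)/.0005).astype(np.float32),((ctr[0]+.13-x)/.0005).astype(np.float32),cv2.INTER_LINEAR).mean(1)
E
python3 - <<'E'
from h import *
c=dict(np.load("top0.npz"))
Z=lambda u,v,z:ray(c,150+u/4-.375,120+v/4-.375,z)
L=.1605
print("star hub",Z(570,322,L+.04),"lev hub",Z(244,248,L+.038),"disc lev",Z(248,254,L+.014),"disc star",Z(566,327,L+.014))
print("knob",Z(143,297,L+.059),"stud",Z(232,392,L+.034),"stop",Z(484,300,L+.026))
print("cup",Z(385,432,L+.045),"tin",Z(90,382,L+.05),"jar",Z(636,516,L+.06))
# refine hubs by disc circle (bright) : pick centre maximizing contrast disc ring at r 46 vs 54
for n,c0 in(("star",Z(566,327,L+.014)),("lev",Z(248,254,L+.014))):
    I,X,Y=orth(c,L+.014,*c0); g=cv2.GaussianBlur(I.min(2).astype(np.float32),(0,0),3)
    A=np.linspace(0,2*np.pi,240,endpoint=False)
    def cost(p):
        def s(r): return cv2.remap(g,((c0[1]+.13-p[1]-r*np.sin(A))/.0005).astype(np.float32),((c0[0]+.13-p[0]-r*np.cos(A))/.0005).astype(np.float32),cv2.INTER_LINEAR)
        return -np.median(s(.046)-s(.054))-np.mean(s(.046)-s(.054))
    best=min(((cost((c0[0]+a,c0[1]+b)),c0[0]+a,c0[1]+b) for a in np.arange(-.01,.0101,.0005) for b in np.arange(-.01,.0101,.0005)))
    print(n,np.round(best,4)); ctr=best[1:]
    a,p=profile(c,L+.034,ctr,.056,.074 if n=="star" else .085)
    from scipy.signal import find_peaks
    k,_=find_peaks(cv2.GaussianBlur(p[:,None],(1,0) if 0 else (1,21),0)[:,0],prominence=15)
    print([(a[i],round(float(p[i]))) for i in k])
E
```

```text
star hub [ 0.53942558 -0.12593514] lev hub [0.59909951 0.1390235 ] disc lev [0.599193 0.138356] disc star [ 0.53968307 -0.12467814]
knob [0.55406472 0.21632903] stud [0.48132561 0.14615309] stop [ 0.55956696 -0.05693556]
cup [0.4487422  0.02211281] tin [0.48649181 0.25781935] jar [ 0.38290171 -0.17485894]
star [-1.754278e+02  5.412000e-01 -1.242000e-01]
[(np.float64(21.0), 217), (np.float64(76.0), 173), (np.float64(141.5), 219), (np.float64(221.75), 93), (np.float64(261.5), 222)]
lev [-1.773564e+02  5.997000e-01  1.389000e-01]
[(np.float64(120.25), 210)]
```

```bash
python3 -m inch '[[0,0,-0.3,0,0,0],[0,0,-0.25,0,0,-0.063],[0,0,0,0,0,-0.063],[0,0,0,0,0,0],[0,0,0,0,0,0]]' 0 20
python3 - <<'E'
from h import *
from scipy.spatial.transform import Rotation as R
s=arm.get_state(); M=R.from_quat(s["ee_rot"]); d=M.inv().apply(np.array([.5577,-.1862,.30])-s["tool_pos"])/.12
print(s["tool_pos"],M.as_matrix().round(3).tolist(),d,s["ft_force"],s["opening"])
E
```

```text
time_s: 0.72
tool_pos: [0.2287, 0.6346, 0.2988]
ee_rot: [0.075, 0.997, -0.001, -0.0]
ft_force: [0.8, -0.5, 0.1]
opening: 0.0412
finger_force: 0.0
[0.22869938 0.63463172 0.2987734 ] [[-0.989, 0.149, -0.0], [0.149, 0.989, -0.001], [0.0, -0.002, -1.0]] [-3.73211092e+00 -6.35432379e+00 -1.35361265e-03] [ 0.83604081 -0.51429233  0.06355919] 0.04118409013121907
```

```bash
for i in 1; do python3 -m inch '[[-0.18,-0.31,0,0,0,0],[-0.18,-0.31,0,0,0,0],[-0.18,-0.31,0,0,0,0],[-0.18,-0.31,0,0,0,0],[-0.18,-0.31,0,0,0,0]]' >/dev/null
python3 -m inch '[[-0.18,-0.31,0,0,0,0],[-0.18,-0.31,0,0,0,0],[-0.18,-0.31,0,0,0,0],[-0.18,-0.31,0,0,0,0],[-0.18,-0.31,0,0,0,0]]'
python3 -m inch '[[-0.18,-0.31,0,0,0,0],[-0.18,-0.31,0,0,0,0],[-0.18,-0.31,0,0,0,0],[-0.18,-0.31,0,0,0,0],[-0.18,-0.31,0,0,0,0]]'
python3 -m inch '[[-0.18,-0.31,0,0,0,0],[-0.18,-0.31,0,0,0,0],[-0.18,-0.31,0,0,0,0],[-0.18,-0.31,0,0,0,0],[0,0,0,0,0,0]]'; done
cat > d.py <<'E'
from h import *; import sys
from scipy.spatial.transform import Rotation as R
s=arm.get_state(); M=R.from_quat(s["ee_rot"]); t=np.array(list(map(float,sys.argv[1:4])))
X=M.as_matrix()
print("pos",s["tool_pos"].round(4) if hasattr(s["tool_pos"],"round") else s["tool_pos"],"xang %.1f"%np.degrees(np.arctan2(X[1,0],X[0,0])),"d",(M.inv().apply(t-s["tool_pos"])/.12).round(3),"F",np.round(s["ft_force"],1),"t",s["time_s"],"open",s["opening"])
E
python3 d.py .5577 -.1862 .1905
```

```text
time_s: 1.98
tool_pos: [0.3878, 0.2338, 0.2993]
ee_rot: [0.075, 0.997, -0.0, -0.0]
ft_force: [0.2, 0.8, 0.5]
opening: 0.0004
finger_force: 0.0
time_s: 2.6
tool_pos: [0.4671, 0.0341, 0.2994]
ee_rot: [0.075, 0.997, 0.0, -0.0]
ft_force: [-0.7, 1.0, 0.6]
opening: 0.0001
finger_force: 0.0
time_s: 3.22
tool_pos: [0.5305, -0.1279, 0.2993]
ee_rot: [0.077, 0.997, -0.001, -0.0]
ft_force: [-0.1, 0.4, -0.9]
opening: 0.0006
finger_force: 0.0
pos [ 0.5305 -0.1279  0.2993] xang 171.1 d [-0.299 -0.443  0.907] F [-0.1  0.4 -0.9] t 3.225 open 0.0005656876125423646
```

```bash
python3 -m inch '[[-0.15,-0.22,0,0,0,0],[-0.15,-0.22,0,0,0,0],[0,0,0.3,0,0,0],[0,0,0.2,0,0,0],[0,0,0,0,0,0]]'; python3 d.py .5577 -.1862 .1905
```

```text
time_s: 3.85
tool_pos: [0.5571, -0.1803, 0.2377]
ee_rot: [0.074, 0.997, 0.0, -0.002]
ft_force: [-0.8, -0.1, 0.9]
opening: 0.0003
finger_force: 0.0
pos [ 0.5571 -0.1803  0.2377] xang 171.6 d [-0.014 -0.048  0.393] F [-0.8 -0.1  0.9] t 3.85 open 0.0003339111846960268
```

```bash
python3 -m inch '[[0,-0.045,0.1,0,0,0],[0,0,0.1,0,0,0],[0,0,0.1,0,0,0],[0,0,0.09,0,0,0],[0,0,0,0,0,0]]'; python3 d.py .5577 -.1862 .1905
python3 - <<'E'
from h import *
a=capture("scene")["color"][120:260,130:290,::-1]; b=capture("top")["color"][150:270,230:350,::-1]
cv2.imwrite("pics/p1.png",np.hstack([cv2.resize(a,(457,400),interpolation=2),cv2.resize(b,(343,400)) if 0 else cv2.resize(b,(343,400),interpolation=2)]))
E
```

```text
time_s: 4.47
tool_pos: [0.557, -0.1871, 0.1918]
ee_rot: [0.074, 0.997, 0.0, -0.001]
ft_force: [0.5, -0.0, 1.3]
opening: 0.0002
finger_force: 0.0
pos [ 0.557  -0.1871  0.1918] xang 171.5 d [-0.005  0.008  0.011] F [ 0.5 -0.   1.3] t 4.475 open 0.00017194829358764243
```

View pics/p1.png

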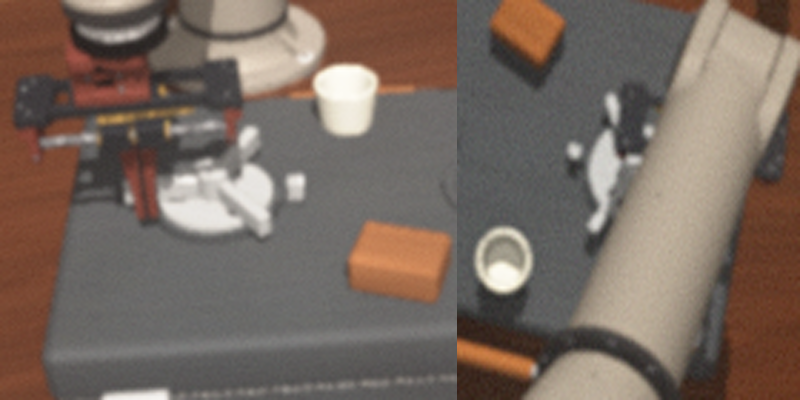

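The closed fingertips (at (145,205) in the left panel) stand just on the far side of the -y spoke. Now I push round the arc.

```bash
python3 -m inch '[[0.08,0.008,0.01,0,0,0],[0.06,-0.013,0,0,0,0.078],[0.06,-0.013,0,0,0,0.078],[0.06,-0.013,0,0,0,0.078],[0,0,0,0,0,0]]'; python3 d.py .5577 -.1862 .1905
```

```text
time_s: 5.2
tool_pos: [0.5261, -0.1836, 0.1921]
ee_rot: [0.254, 0.967, 0.0, 0.0]
ft_force: [1.2, 0.1, 0.4]
opening: 0.0004
finger_force: 0.3
pos [ 0.5261 -0.1836  0.1921] xang 150.5 d [-0.24   0.11   0.014] F [1.2 0.1 0.4] t 5.2 open 0.0003685864884366285
```

```bash
python3 -m inch '[[0.06,-0.013,0,0,0,0.078],[0.06,-0.013,0,0,0,0.078],[0.06,-0.013,0,0,0,0.078],[0.06,-0.013,0,0,0,0.078],[0,0,0,0,0,0]]'; python3 d.py .5577 -.1862 .1905
python3 - <<'E'
from h import *
a=capture("scene")["color"][120:260,130:290,::-1]; b=capture("top")["color"][150:270,230:350,::-1]
cv2.imwrite("pics/p2.png",np.hstack([cv2.resize(a,(457,400),interpolation=2),cv2.resize(b,(343,400),interpolation=2)]))
E
```

```text
time_s: 5.82
tool_pos: [0.5006, -0.17, 0.192]
ee_rot: [0.48, 0.877, 0.0, 0.0]
ft_force: [1.3, -0.7, -0.3]
opening: 0.0005
finger_force: 0.4
pos [ 0.5006 -0.17    0.192 ] xang 122.6 d [-0.37   0.328  0.013] F [ 1.3 -0.7 -0.3] t 5.825 open 0.0004753139889555279
```

View pics/p2.png

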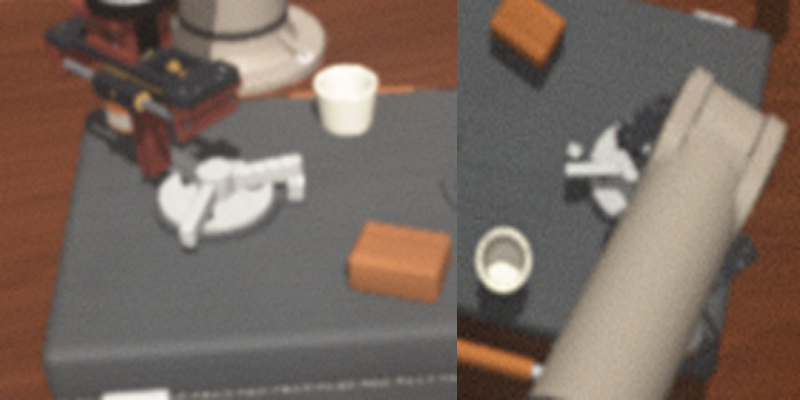

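The star_tip spoke (left, (300,165)) is nearly at the stop block. I finish in small steps while watching the force.

```bash
python3 -m inch '[[0.022,-0.005,0,0,0,0.028],[0.022,-0.005,0,0,0,0.028],[0,0,0,0,0,0],[0,0,0,0,0,0],[0,0,0,0,0,0]]'; python3 -m inch '[[0.022,-0.005,0,0,0,0.028],[0,0,0,0,0,0],[0,0,0,0,0,0],[0,0,0,0,0,0],[0,0,0,0,0,0]]' ; python3 d.py .5577 -.1862 .1905
```

```text
time_s: 6.55
tool_pos: [0.4968, -0.1666, 0.1918]
ee_rot: [0.52, 0.854, -0.0, 0.0]
ft_force: [1.8, -1.9, 0.3]
opening: 0.0005
finger_force: 1.2
time_s: 7.18
tool_pos: [0.4955, -0.1653, 0.1919]
ee_rot: [0.538, 0.843, -0.0, 0.001]
ft_force: [2.2, -4.4, -0.6]
opening: 0.0001
finger_force: 2.6
pos [ 0.4955 -0.1653  0.1919] xang 114.8 d [-0.376  0.397  0.013] F [ 2.2 -4.4 -0.6] t 7.175 open 6.24162878926498e-05
```

```bash
python3 -m inch '[[0.012,0,0,0,0,0],[0,0,0,0,0,0],[0,0,0,0,0,0],[0,0,0,0,0,0],[0,0,0,0,0,0]]';  python3 -m inch '[[0.012,0,0,0,0,0],[0,0,0,0,0,0],[0,0,0,0,0,0],[0,0,0,0,0,0],[0,0,0,0,0,0]]'
```

```text
time_s: 7.8
tool_pos: [0.4954, -0.165, 0.1921]
ee_rot: [0.539, 0.842, -0.001, 0.002]
ft_force: [4.0, -7.0, -2.4]
opening: 0.0003
finger_force: 4.2
time_s: 8.43
tool_pos: [0.4953, -0.1647, 0.1923]
ee_rot: [0.539, 0.842, -0.001, 0.003]
ft_force: [6.6, -9.4, -3.7]
opening: 0.0006
finger_force: 5.7
```

Force climbs and the tool no longer advances, so the star is shut. I back off and lift.

```bash
python3 -m inch '[[-0.1,0,0,0,0,0],[-0.12,0,0,0,0,0],[0,0,-0.3,0,0,0],[0,0,-0.4,0,0,-0.06],[0,0,-0.2,0,0,0]]'; python3 d.py .594 .2075 .30
```

```text
time_s: 9.05
tool_pos: [0.5054, -0.1863, 0.3018]
ee_rot: [0.498, 0.867, 0.001, 0.001]
ft_force: [0.7, 0.5, -0.6]
opening: 0.0007
finger_force: 0.0
pos [ 0.5054 -0.1863  0.3018] xang 120.3 d [2.462 2.292 0.018] F [ 0.7  0.5 -0.6] t 9.05 open 0.0006568044583563093
```

```bash
python3 -m inch '[[0.25,0.23,0,0,0,0],[0.25,0.23,0,0,0,0],[0.25,0.23,0,0,0,0],[0.25,0.23,0,0,0,0],[0.25,0.23,0,0,0,0]]';  python3 -m inch '[[0.25,0.23,0,0,0,0],[0.25,0.23,0,0,0,0],[0.25,0.23,0,0,0,0],[0.25,0.23,0,0,0,0],[0.2,0.2,0,0,0,0]]'; python3 d.py .594 .2075 .1925
python3 - <<'E'
from h import *
c=capture("top"); np.savez("top1.npz",**c)
ctr=(.5408,-.1245)
a,p=profile(c,.1945,ctr,.056,.074)
from scipy.signal import find_peaks
k,_=find_peaks(cv2.GaussianBlur(p[:,None],(1,21),0)[:,0],prominence=10); print([(a[i],round(float(p[i]))) for i in k])
cv2.imwrite("pics/p3.png",cv2.resize(c["color"][120:270,150:350,::-1],(800,600),interpolation=2))
E
```

```text
time_s: 9.68
tool_pos: [0.5486, 0.0147, 0.2995]
ee_rot: [0.498, 0.867, -0.0, -0.001]
ft_force: [0.5, -0.6, -0.7]
opening: 0.0003
finger_force: 0.0
time_s: 10.3
tool_pos: [0.5922, 0.2074, 0.2991]
ee_rot: [0.498, 0.867, -0.0, -0.001]
ft_force: [0.6, 0.3, 0.3]
opening: 0.0005
finger_force: 0.0
pos [0.5922 0.2074 0.2991] xang 120.3 d [-0.008  0.015  0.888] F [0.6 0.3 0.3] t 10.3 open 0.00046633615141420125
[(np.float64(84.75), 212), (np.float64(123.00000000000001), 81), (np.float64(206.75000000000003), 211), (np.float64(325.75), 206)]
```

View pics/p3.png

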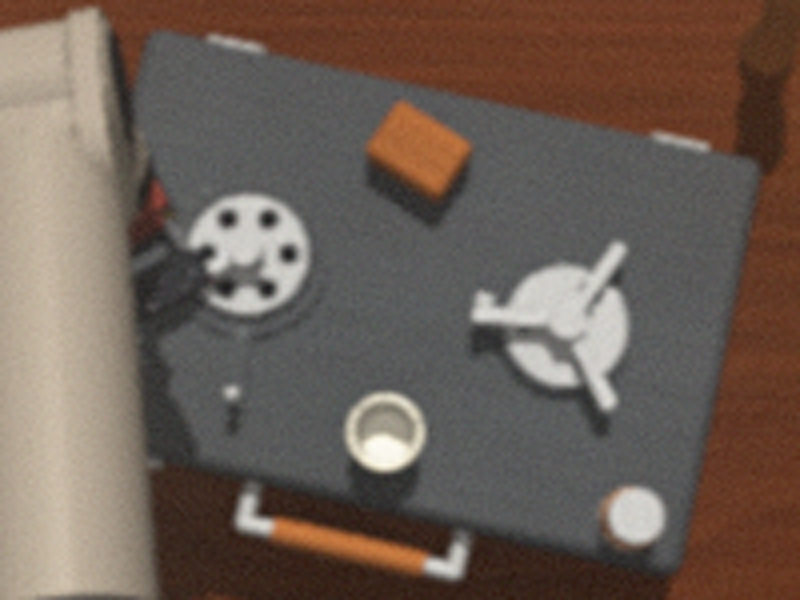

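The star is shut: the spoke at (480,315) rests against the block at (484,298). Next I descend beside the lever.

```bash
python3 -m inch '[[-0.01,0.015,0.25,0,0,0],[0,0,0.25,0,0,0],[0,0,0.2,0,0,0],[0,0,0.15,0,0,0],[0,0,0.04,0,0,0]]'; python3 d.py .594 .2075 .1925
python3 - <<'E'
from h import *
a=capture("scene")["color"][110:250,250:390,::-1]
cv2.imwrite("pics/p4.png",cv2.resize(a,(560,560),interpolation=2))
E
```

```text
time_s: 10.98
tool_pos: [0.5939, 0.2052, 0.1917]
ee_rot: [0.498, 0.867, -0.001, -0.001]
ft_force: [-1.1, -0.2, 0.3]
opening: 0.0008
finger_force: 0.0
pos [0.5939 0.2052 0.1917] xang 120.2 d [ 0.016  0.01  -0.007] F [-1.1 -0.2  0.3] t 10.975 open 0.0008042486091448043
```

View pics/p4.png

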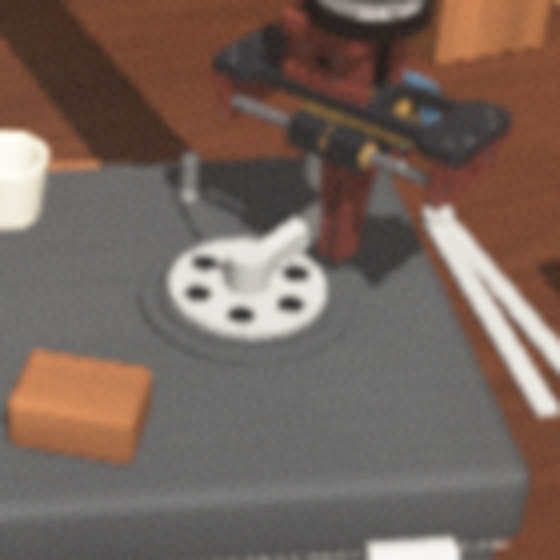

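The finger, at (340,255), stands on the clockwise side of the lever, clear of the knob. Now I push along the arc.

```bash
python3 -m inch '[[0.016,-0.075,0,0,0,0],[0.016,-0.062,0,0,0,-0.078],[0.016,-0.062,0,0,0,-0.078],[0.016,-0.062,0,0,0,-0.078],[0,0,0,0,0,0]]'; python3 -m inch '[[0.016,-0.062,0,0,0,-0.078],[0.016,-0.062,0,0,0,-0.078],[0.016,-0.062,0,0,0,-0.078],[0,0,0,0,0,0],[0,0,0,0,0,0]]';python3 d.py .5388 .162 .1925
cat > m.py <<'E'
from h import *; import sys
c=capture("top"); b=capture("scene")
cv2.imwrite(sys.argv[1],np.hstack([cv2.resize(c["color"][140:250,150:270,::-1],(400,367),interpolation=2),cv2.resize(b["color"][110:230,250:380,::-1],(400,367),interpolation=2)]))
from scipy.signal import find_peaks
for n,c in(("top",c),("scene",b)):
    a,p=profile(c,.1945,(.5997,.139),.056,.08)
    k,_=find_peaks(cv2.GaussianBlur(p[:,None],(1,21),0)[:,0],prominence=10); print(n,[(a[i],round(float(p[i]))) for i in k])
E
python3 m.py pics/p5.png
```

```text
time_s: 11.65
tool_pos: [0.5643, 0.1937, 0.194]
ee_rot: [0.332, 0.943, 0.001, 0.0]
ft_force: [-0.0, -0.3, -0.0]
opening: 0.0004
finger_force: 0.0
time_s: 12.28
tool_pos: [0.5482, 0.1778, 0.1931]
ee_rot: [0.155, 0.988, -0.0, 0.0]
ft_force: [0.4, -0.0, 0.4]
opening: 0.0004
finger_force: 0.0
pos [0.5482 0.1778 0.1931] xang 162.1 d [ 0.034 -0.149  0.005] F [ 0.4 -0.   0.4] t 12.275 open 0.00037908484419823716
top [(np.float64(71.25), 161), (np.float64(177.0), 75)]
scene [(np.float64(160.0), 184), (np.float64(189.25), 104), (np.float64(307.5), 206), (np.float64(335.75000000000006), 222)]
```

View pics/p5.png

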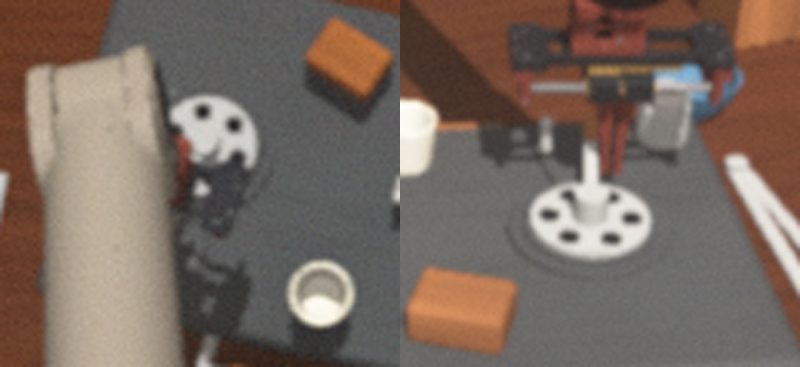

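The lever follows, now at about 160°; in the right panel the bar points up at (592,160), with the stud at (546,130). I refine the stud angle from the initial pictures.

```bash
python3 - <<'E'
from h import *
for n in("top","scene"):
    c=dict(np.load(n+"0.npz")); ctr=np.array([.5997,.139])
    for z in (.1945,.188 ):
        I,X,Y=orth(c,z,*(ctr+[-.12,.007]),R=.025,n=101); g=cv2.GaussianBlur(I.min(2).astype(float),(0,0),2)
        w=np.clip(g-np.percentile(g,90),0,None); i=np.unravel_index(g.argmax(),g.shape)
        m=(np.hypot(X-X[i],Y-Y[i])<.007); w=(g-np.median(g)).clip(0)*m
        x,y=(w*X).sum()/w.sum(),(w*Y).sum()/w.sum(); print(n,z,x.round(4),y.round(4),np.degrees(np.arctan2(y-ctr[1],x-ctr[0])).round(2),np.hypot(y-ctr[1],x-ctr[0]).round(4))
    # hub centre & lever angle
    a,p=profile(c,.1945,ctr,.056,.08); k=p.argmax(); print("lever0",a[k])
    # hub top at L+.038
    I,X,Y=orth(c,.1985,*ctr,R=.03,n=121); cv2.imwrite(f"hub_{n}.png",I)
E
```

```text
top 0.1945 0.4817 0.1469 176.18 0.1182
top 0.188 0.4826 0.1475 175.85 0.1174
lever0 120.50000000000001
scene 0.1945 0.4808 0.1455 176.89 0.1191
scene 0.188 0.4713 0.1495 175.32 0.1288
lever0 117.75
```

```bash
python3 -m inch '[[0.015,-0.058,0,0,0,-0.072],[0.015,-0.058,0,0,0,-0.072],[0,0,0,0,0,0],[0,0,0,0,0,0],[0,0,0,0,0,0]]';python3 d.py .5388 .162 .1925
python3 -m inch '[[0,0.2,0,0,0,0],[0,0,-0.3,0,0,0],[0,0.1,-0.3,0,0,0],[0,0.5,-0.1,0,0,0],[0,0.5,0,0,0,0]]' >/dev/null
python3 -m inch '[[0,0.5,0,0,0,0],[0,0.4,0,0,0,0],[0,0,0,0,0,0],[0,0,0,0,0,0],[0,0,0,0,0,0]]'
python3 m.py pics/p6.png
```

```text
time_s: 13.0
tool_pos: [0.5411, 0.1654, 0.1927]
ee_rot: [0.042, 0.999, -0.0, 0.0]
ft_force: [0.1, 0.3, -1.3]
opening: 0.0003
finger_force: 0.0
pos [0.5411 0.1654 0.1927] xang 175.2 d [ 0.017 -0.03   0.002] F [ 0.1  0.3 -1.3] t 13.0 open 0.0002921729663600733
time_s: 14.25
tool_pos: [0.563, 0.4273, 0.2771]
ee_rot: [0.042, 0.999, -0.0, 0.0]
ft_force: [0.1, 0.0, -0.5]
opening: 0.0003
finger_force: 0.0
top [(np.float64(170.5), 210)]
scene [(np.float64(8.25), 186), (np.float64(171.75), 227), (np.float64(190.75), 121), (np.float64(314.0), 217), (np.float64(344.25), 224)]
```

View pics/p6.png

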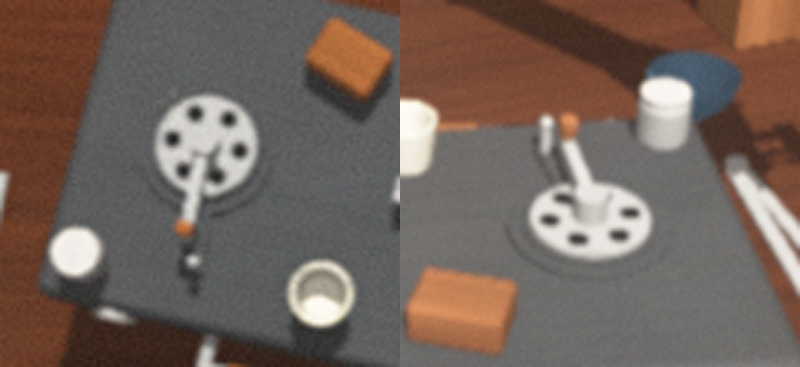

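The lever is at about 171° and the stud at about 176.2°, so roughly 5.5° remain (knob (184,228), stud (193,262) in the left panel). I go back in for a final nudge.

```bash
python3 -m inch '[[0.05,-0.5,0,0,0,-0.011],[0.05,-0.5,0,0,0,0],[0.05,-0.5,0,0,0,0],[0.05,-0.42,0,0,0,0],[0,0,0,0,0,0]]'; python3 d.py .543 .187 .1925
```

```text
time_s: 14.98
tool_pos: [0.5227, 0.1947, 0.2778]
ee_rot: [0.036, 0.999, 0.0, 0.0]
ft_force: [0.3, 0.3, -0.3]
opening: 0.0004
finger_force: 0.0
pos [0.5227 0.1947 0.2778] xang 175.8 d [-0.173 -0.052  0.711] F [ 0.3  0.3 -0.3] t 14.975 open 0.0004469127152338904
```

```bash
python3 -m inch '[[-0.173,0,0.1,0,0,0],[0,0,0.3,0,0,0],[0,0,0.21,0,0,0],[0,0,0.1,0,0,0],[0,0,0,0,0,0]]'; python3 d.py .5409 .1597 .1925
```

```text
time_s: 15.6
tool_pos: [0.5433, 0.1992, 0.1914]
ee_rot: [0.032, 0.999, -0.0, -0.0]
ft_force: [0.4, -0.2, 0.4]
opening: 0.0002
finger_force: 0.0
pos [0.5433 0.1992 0.1914] xang 176.3 d [-0.001 -0.33  -0.009] F [ 0.4 -0.2  0.4] t 15.6 open 0.00023557004918734075
```

```bash
python3 -m inch '[[0,-0.1,0,0,0,0],[0,-0.1,0,0,0,0],[0,-0.07,0,0,0,0],[0,-0.05,0,0,0,0],[0,0,0,0,0,0]]'; python3 d.py .5409 .1597 .1925
```

```text
time_s: 16.23
tool_pos: [0.541, 0.1602, 0.1919]
ee_rot: [0.033, 0.999, 0.0, 0.0]
ft_force: [0.1, 0.2, -0.9]
opening: 0.0005
finger_force: 0.0
pos [0.541  0.1602 0.1919] xang 176.3 d [ 0.001 -0.004 -0.005] F [ 0.1  0.2 -0.9] t 16.225 open 0.0005256589146413541
```

```bash
python3 -m inch '[[0,0.2,0,0,0,0],[0,0.05,-0.3,0,0,0],[0,0.1,-0.3,0,0,0],[0,0.5,-0.1,0,0,0],[0,0.5,0,0,0,0]]' >/dev/null
python3 -m inch '[[0,0.5,0,0,0,0],[0,0.4,0,0,0,0],[0,0,0,0,0,0],[0,0,0,0,0,0],[0,0,0,0,0,0]]'
python3 m.py pics/p7.png
python3 - <<'E'
from h import *
c=capture("top"); ctr=np.array([.5997,.139])
for r0,r1 in((.054,.066),(.066,.08)):
    a,p=profile(c,.1945,ctr,r0,r1); w=(p-np.median(p)-30).clip(0)*((a>150)&(a<200)); print("lever",(a*w).sum()/w.sum())
I,X,Y=orth(c,.2195,*ctr); J=I.astype(float); w=((J[...,0]-J[...,2])-50).clip(0)
x,y=(w*X).sum()/w.sum(),(w*Y).sum()/w.sum(); print("knob",x,y,np.degrees(np.arctan2(y-ctr[1],x-ctr[0])),np.hypot(x-ctr[0],y-ctr[1]))
E
```

```text
time_s: 17.48
tool_pos: [0.5588, 0.4289, 0.2758]
ee_rot: [0.033, 0.999, -0.0, 0.0]
ft_force: [-0.3, -1.0, 0.2]
opening: 0.0002
finger_force: 0.0
top [(np.float64(174.75), 209)]
scene [(np.float64(10.25), 178), (np.float64(176.25), 227), (np.float64(316.25), 219), (np.float64(346.0), 224)]
lever 174.3338280426027
lever 174.5942299274015
knob 0.6718213083767642 0.11922041505394056 -15.336526592952568 0.07478445762733527
```

View pics/p7.png

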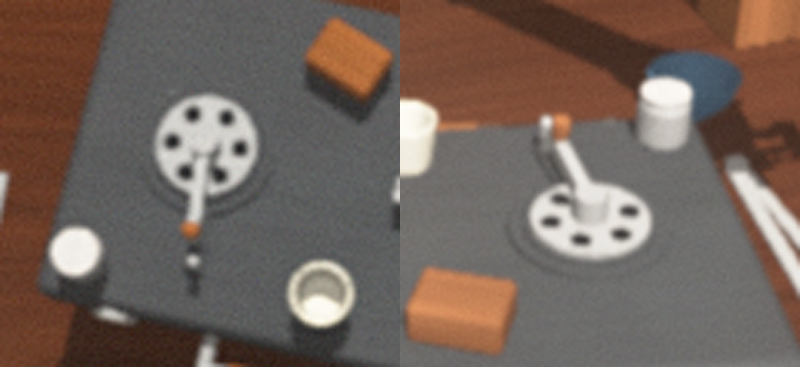

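The lever is close, but still a degree or two short of the stud. I cross-check with the knob.

```bash
python3 - <<'E'
from h import *
from scipy.signal import find_peaks
for n in("top","scene"):
    c=capture(n); z=.1945
    for ctr in ((.5997,.139),(.5992,.1387)):
        ctr=np.array(ctr)
        I,X,Y=orth(c,.214,*ctr); J=I.astype(float); w=((J[...,0]-J[...,2])-40).clip(0)*(np.hypot(X-ctr[0]+.091,Y-ctr[1]-.006)<.025)
        x,y=(w*X).sum()/w.sum(),(w*Y).sum()/w.sum()
        # bar lateral centre at several radii: centroid of brightness across bar
        I,X,Y=orth(c,.1945,*ctr); g=I.min(2).astype(float); P=[]
        for r in np.arange(.054,.079,.004):
            m=(abs(X-ctr[0]+r)<.002)&(abs(Y-ctr[1])<.02); v=(g*m-110).clip(0); P.append((-r,(v*(Y-ctr[1])).sum()/v.sum()))
        P=np.array(P); k=np.polyfit(P[:,0],P[:,1],1)
        I2,X2,Y2=orth(c,.1945,*(ctr+[-.119,.007]),R=.02,n=81); g2=cv2.GaussianBlur(I2.min(2).astype(float),(0,0),2); g2[X2>ctr[0]-.108]=0
        i=np.unravel_index(g2.argmax(),g2.shape); m=np.hypot(X2-X2[i],Y2-Y2[i])<.007; v=(g2-np.median(g2)).clip(0)*m; sx,sy=(v*X2).sum()/v.sum(),(v*Y2).sum()/v.sum()
        print(n,"knob %.2f r %.4f"%(np.degrees(np.arctan2(y-ctr[1],x-ctr[0])),np.hypot(x-ctr[0],y-ctr[1])),"bar slope",180+np.degrees(np.arctan(k[0])).round(2),"off mm",(k[1]*1e3).round(2),"mean ang",180-np.degrees(P[:,1]/-P[:,0]).mean().round(2),"stud %.2f"%np.degrees(np.arctan2(sy-ctr[1],sx-ctr[0])),"line at stud y %.4f stud y %.4f"%(ctr[1]+np.polyval(k,sx-ctr[0]),sy))
E
```

```text
top knob 174.54 r 0.0910 bar slope 172.45 off mm -2.56 mean ang 174.67 stud 176.17 line at stud y 0.1521 stud y 0.1469
top knob 174.32 r 0.0906 bar slope 172.47 off mm -2.25 mean ang 174.41 stud 176.08 line at stud y 0.1521 stud y 0.1468
scene knob 175.24 r 0.0923 bar slope 175.31 off mm -1.29 mean ang 176.44 stud 176.93 line at stud y 0.1475 stud y 0.1454
scene knob 175.14 r 0.0922 bar slope 175.3 off mm -1.0 mean ang 176.17 stud 176.88 line at stud y 0.1474 stud y 0.1451
```

Both cameras put the lever about 1.6° short, which is 1.7 mm at the finger. One more nudge.

```bash
python3 -m inch '[[0.05,-0.5,0,0,0,-0.014],[0,-0.5,0,0,0,0],[0,-0.5,0,0,0,0],[0,-0.42,0,0,0,0],[0,0,0,0,0,0]]' >/dev/null; python3 d.py .5435 .197 .1925
```

```text
pos [0.5418 0.1948 0.2765] xang 177.1 d [-0.013  0.019  0.7  ] F [0.1 1.2 0.4] t 18.35 open 0.00045421664174055074
```

```bash
python3 -m inch '[[-0.013,0,0.1,0,0,0],[0,0,0.3,0,0,0],[0,0,0.2,0,0,0],[0,0,0.1,0,0,0],[0,0,0,0,0,0]]'>/dev/null; python3 d.py .541 .1584 .1925
```

```text
pos [0.5423 0.201  0.1906] xang 177.6 d [-0.004 -0.356 -0.015] F [-0.2  1.   0.4] t 18.975 open 0.0009669916987333983
```

```bash
python3 -m inch '[[0,-0.1,-0.012,0,0,0],[0,-0.1,0,0,0,0],[0,-0.1,0,0,0,0],[0,-0.03,0,0,0,0],[0,-0.02,0,0,0,0]]'>/dev/null; python3 -m inch '[[0,0,0,0,0,0],[0,0,0,0,0,0],[0,0,0,0,0,0],[0,0,0,0,0,0],[0,0,0,0,0,0]]'>/dev/null; python3 d.py .541 .1584 .1925
```

```text
pos [0.5411 0.1585 0.1931] xang 177.6 d [ 0.001 -0.001  0.005] F [0.8 1.7 1.4] t 20.225 open 0.0006291186505749197
```

```bash
python3 -m inch '[[0,0.2,0,0,0,0],[0,0.05,-0.3,0,0,0],[0,0.1,-0.3,0,0,0],[0,0.5,-0.1,0,0,0],[0,0.5,0,0,0,0]]' >/dev/null
python3 -m inch '[[0,0.5,0,0,0,0],[0,0.4,0,0,0,0],[0,0,0,0,0,0],[0,0,0,0,0,0],[0,0,0,0,0,0]]' >/dev/null
python3 - <<'E'
from h import *
for n in("top","scene"):
    c=capture(n); ctr=np.array([.5997,.139])
    if n=="top": cv2.imwrite("pics/p8.png",cv2.resize(c["color"][120:270,150:350,::-1],(800,600),interpolation=2))
    I,X,Y=orth(c,.214,*ctr); J=I.astype(float); w=((J[...,0]-J[...,2])-40).clip(0)*(np.hypot(X-ctr[0]+.091,Y-ctr[1]-.006)<.025)
    x,y=(w*X).sum()/w.sum(),(w*Y).sum()/w.sum()
    a,p=profile(c,.1945,ctr,.056,.08); w=(p-np.median(p)-30).clip(0)*((a>165)&(a<187))
    print(n,"knob %.2f bar %.2f"%(np.degrees(np.arctan2(y-ctr[1],x-ctr[0])),(a*w).sum()/w.sum()))
E
```

```text
top knob 175.50 bar 175.49
scene knob 175.78 bar 177.65
```

View pics/p8.png

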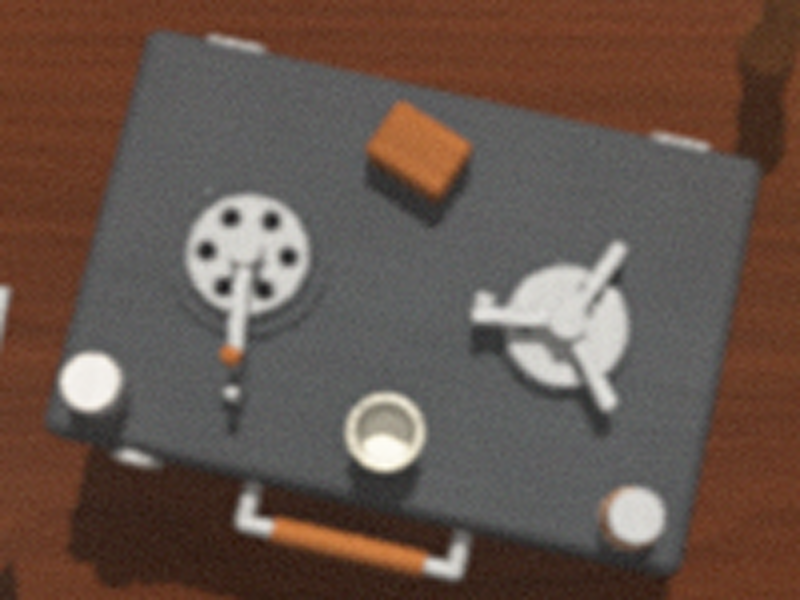

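The lever, with its knob at (231,353), points at the stud at (232,392) to within about 1°. The star spoke is still against its block and the bystanders haven't moved, so I hand in.

```bash
python3 -c "
from bench import order; print(order.finish_job())"
```

```text
the job is handed in; nothing more can be done
None
```

The three-spoked vent is shut against its stop block, the lever points at the stud to within about 1°, nothing else on the lid moved in the last picture, and the job is handed in at about 21 s on the robot's clock.

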